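Index a click-stop filter wheel four clicks and lock it

TASK

With the fingertips, push the orange peg of the black filter wheel round so that the wheel turns exactly four clicks clockwise (seen from above) from where it stands, and let it settle in its click stop. Then push the blue knob of the lock slide fully home, towards the wheel, and come away. Only push, gently: do not grip or lift anything, and leave the loose lens cells and the loupe where they are.

Things in the scene. Friction and masses are not known exactly. Their poses are not given: they have to be found in the camera images.
- wheel_base: aluminium plate of the filter wheel unit, screwed to the bench: 150 mm along its x, 215 mm along its y (y = -135 to +80), 12 mm thick. Origin at its underside on the wheel's vertical axis; x points away from the robot at yaw 0. The lock slide lies on its -y side; a small red index block stands at the wheel's rim on the +y side, its top 26 mm high
- filter_wheel: black wheel; origin on its axis at bench height, z up, turning about z both ways. Click stops every 30 degrees, where its yaw less the base's is a multiple of 30 degrees; the peg stands at 150 degrees from the wheel's x axis. It starts at rest in a stop with yaw +30 to -60 degrees to the base. Leaving a stop takes about 5 N at the peg; past half way it snaps by itself into the next stop and stays
- wheel_hub (a point): centre, on the axis, of the flat top face (33 mm above the bench) of the black horizontal filter wheel: 140 mm diameter, 8 mm thick, twelve small coloured filters and white rim dots round it, one per click stop; low hub cap, 32 mm diameter, its top 42 mm above the bench
- finger_peg (a point): upright orange peg on the wheel, 14 mm diameter (16 mm at its foot), 26 mm tall (top 59 mm above the bench), 56 mm from the wheel's axis. This point is its foot centre, on the wheel's top face. Four clicks move it along a chord of 97 mm
- lock_slide: steel slide with the blue knob. Origin at bench height below the knob's axis, axes as the base's: 98 mm from the wheel's axis when open (start), 87 mm when fully home (11 mm travel to a stop). It moves along the base's +y, straight towards the wheel's axis, takes about 2 N and stays where left. Its tongue enters between pins under the wheel only when the wheel rests in a click stop
- lock_knob (a point): foot centre, on its axis, of the upright blue round knob on the lock slide: 16 mm diameter, 26 mm tall, foot 20 mm and top 46 mm above the bench
- lens_cell_a: loose bystander: silver lens ring, 44 mm diameter, 14 mm tall, on the bench at the +y side of the base; origin centre of its underside
- loupe: loose bystander: black loupe, 33 mm diameter, 32 mm tall, on the bench at the +y side of the base; origin centre of its underside
- lens_cell_b: loose bystander: black lens ring, 33 mm diameter, 18 mm tall, on the bench beyond the lock knob on the -y side; origin centre of its underside

How it is judged (in metres and radians):
On the way, in this order (a step that is already met when the one before it is completed fails the run):
1. the wheel rests four clicks clockwise of its start (distance of finger_peg from where it was at the start of the episode between 0.0905 and 0.1025 m and x of finger_peg in the frame of wheel_base above 0.015 m and y of finger_peg in the frame of wheel_base above -0.04 m and angular speed of filter_wheel below 0.05 rad/s), for 0.3 s.
2. the lock slide is home and the wheel still four clicks on (distance of finger_peg from where it was at the start of the episode between 0.0905 and 0.1025 m and x of finger_peg in the frame of wheel_base above 0.015 m and y of finger_peg in the frame of wheel_base above -0.04 m and y of lock_knob in the frame of wheel_base above -0.0895 m), for 0.2 s.
At the end, for the whole second after the job is handed in: The wheel rests in the stop exactly four clicks (120 degrees, within about 10) clockwise of its start, the lock slide is at least 8.5 of its 11 mm in, and each lens cell and the loupe stands within 15 mm of where it stood (all of step 2 and angular speed of filter_wheel below 0.05 rad/s and distance of each of lens_cell_a, lens_cell_b, loupe from where it was at the start of the episode below 0.015 m); the robot touches nothing.
It fails at once if the silver lens cell is pushed aside or lifted (more than 15 mm) (distance of lens_cell_a from where it was at the start of the episode above 0.015 m).
It fails at once if the black lens cell is pushed aside or lifted (more than 15 mm) (distance of lens_cell_b from where it was at the start of the episode above 0.015 m).
It fails at once if the black loupe is pushed aside or lifted (more than 15 mm) (distance of loupe from where it was at the start of the episode above 0.015 m).
It fails at once if the wheel or its peg is gripped or forced (contact force over 35 N) (contact force between the fingers and filter_wheel above 35 N).
It fails at once if the lock slide or its knob is gripped or forced (contact force over 35 N) (contact force between the fingers and lock_slide above 35 N).
It also fails if it takes over 64 s, if anything falls off the work surface, if the arm or the gripper's body presses on something with over 40 N, if the wrist force passes 120 N, or if a joint passes its speed limit or range.

ROBOT

A 6-joint arm with a two-finger parallel gripper is mounted at the origin on a cart in front of the work surface, level with it; the furniture and walls round the work are solid. World frame = base frame: x ahead of the robot, y to its left, z up, the work surface at z = 0. Lengths are in mm, angles in rad, forces in N, time in s.
With the tool pointing down it reaches from about 300 to 775 mm from the base axis. Payload 14.6 kg.
Tool frame: the origin (TCP) lies at the very end of the fingers, on their centre line; the grasp point (between the pads) lies 19 mm behind it; z points along the fingers, y is the line along which they close (so a half turn about z gives the same grasp; the last joint's range is limited). The gripper opens to 85 mm and grips with 20 to 120 N. Pads are 22 mm wide; open, the fingers measure 114 mm over their backs; the gripper's body (76 mm by 85 mm) begins 54 mm behind the grasp point. The pads swing forward as they close: fully open they stand 13 mm farther back than shut.
Start: joints at [1.094, 0.3, 1.521, -0, 1.321, -0.067], TCP at [219.131, 504.451, 231.281] pointing down, gripper open.
Joint ranges: [-3.03, 3.03], [-0.79, 2.21], [0.23, 2.52], [-1.04, 4.18], [0, 3.07], [-2.55, 2.55]. Speed limits (rad/s): [2.22, 2.22, 2.57, 3.14, 3.14, 3.14].

INTERFACE

Orientations are given as a 3x3 rotation matrix whose columns are the frame's x, y, z axes.
In Python, from bench import arm gives the robot as it stands.
- The arm moves only by the tool send_rows, never from a script. Its argument "deltas" is a list that holds one entry, the list of rows, each a list of 7 numbers: the shift along the tool's x, y, z in m, then the turn, a rotation vector about the tool's x, y, z in rad, then the gripper command: -1 is fully open, 1 is shut, values between are in proportion. A call has 1 to 5 rows; each row is the pose to reach, as a shift and turn from the pose commanded when the call began, along the tool's axes at that moment; what a row does not reach only later rows make up. A row lasts 1/12 s, in which the tool goes at most 41.7 mm and 7.16 degrees, less where a joint would pass 70% of its speed; a pose out of reach is approached as far as the arm can. A call with a gripper value outside its range is refused whole. The fingers move at their own pace and stop on an object; "grip_force" is the grip in N (left out, the last holds). Time passes only in rows, so rows that repeat a pose let the fingers close. It gives the time, the measured TCP pose, the force, the opening and the grip force at its end, in the units of the state.
- arm.read_state(): the state, without advancing time (a new reading comes with each control period).
- arm.capture(name): name is "side" or "top"; returns the picture (400x640x3 uint8, red, green, blue); there is no depth.
- arm.camera_params(name): a dict with "fovy" (degrees; the focal length in pixels is half the picture's height over the tangent of half this angle, whatever the lens; pixels are square), "cx", "cy" (the principal point, pixels), "extrinsics" (4x4, takes a point from world to camera coordinates). Camera axes: x right, y down, z forward; pixel columns grow to the right and rows downward; lengths in mm; the calibration is good to about 2 mm. A picture is of the moment at which its call begins. camera_params takes no time and is no camera call.
- arm.sign_off(): hands the job in; it is judged then, once.
The state is a dict: "time": time; "qpos": joint angles; "joint_velocities": joint speeds; "effort": joint torques, N m; "tcp_pos": TCP position; "tool_rot": TCP orientation; "ft_force": force on the tool from outside, world axes, zero at the start; "moment": the same for the moment, N m; "gripper_width": opening from 0.0 (shut) to 1.0 (fully open); "gripper_force": force on a finger pad.
Only numpy, scipy, OpenCV 4.12 (cv2) and the standard library are available. Lean on these libraries where they do the work, as an engineer would, in place of code of your own. Each camera call takes 0.05 s, during which the arm holds its last target. There are 200 camera calls.

## Working session

There is one attempt and no reset: what is moved stays moved. The work goes in short steps, Python scripts to look and compute and a tool call to move; the robot and the scene stay as the last step left them, time stands still between calls to the robot, and variables do not carry over. Pictures are saved under pics/ and viewed, at most 10 in all, crops included, and the job is handed in when it is done.

Besides the shell and the picture viewer there is one more tool, called after "Emit:" as a command line: name --argument value ..., lists and objects as JSON in quotes. send_rows: Moves the arm, as the interface text tells. Its arguments: {"type":"object","properties":{"deltas":{"type":"array"},"grip_force":{"type":"number"}},"required":["deltas"]}

```bash
mkdir -p pics; ls; python3 - <<'E'
from bench import arm
import cv2,numpy as np
for n in("top","side"):
    im=arm.capture(n); cv2.imwrite(f"pics/{n}0.png",im[:,:,::-1]); p=arm.camera_params(n); print(n,p)
s=arm.read_state();print(s['time'],s['tcp_pos'],np.round(s['tool_rot'],3).tolist())
E
```

```text
pics
top {'fovy': 51.23234667961757, 'cx': 322.39430972840125, 'cy': 196.05714330242247, 'extrinsics': array([[-1.92838594e-02, -9.99572791e-01,  2.19628832e-02,
        -3.73228825e+01],
       [-9.90890088e-01,  1.61787092e-02, -1.33697729e-01,
         5.16726124e+02],
       [ 1.33285281e-01, -2.43410115e-02, -9.90778759e-01,
         9.42105039e+02],
       [ 0.00000000e+00,  0.00000000e+00,  0.00000000e+00,
         1.00000000e+00]])}
side {'fovy': 45.66738974886504, 'cx': 317.219212101205, 'cy': 200.07774764511564, 'extrinsics': array([[ 8.39864070e-01, -5.42795169e-01, -1.32229248e-03,
        -4.57450926e+02],
       [-3.15325094e-01, -4.85915084e-01, -8.15142084e-01,
         1.90238604e+02],
       [ 4.41812663e-01,  6.85025500e-01, -5.79259558e-01,
         7.85187104e+02],
       [ 0.00000000e+00,  0.00000000e+00,  0.00000000e+00,
         1.00000000e+00]])}
0.1 [219.03106356 504.25010832 230.76738174] [[-0.917, 0.398, -0.001], [0.398, 0.917, -0.001], [0.0, -0.001, -1.0]]
```

View pics/top0.png

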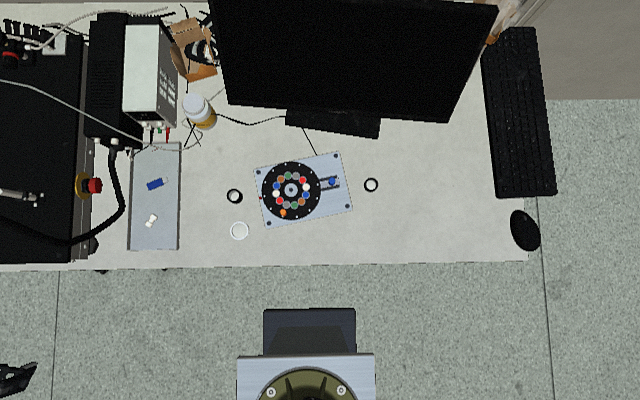

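View pics/side0.png

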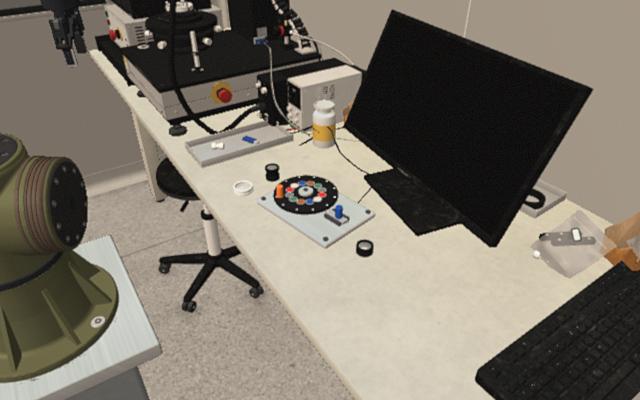

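The top view shows the wheel near (291,189), the orange peg near (283,213) and the blue knob near (332,182). The bystanders are at (239,230), (234,196) and (371,184). Next I'll measure by colour in both views.

```bash
cat > h.py <<'E'
from bench import arm
import cv2,numpy as np
def K(p):
    f=200/np.tan(np.radians(p['fovy'])/2); return f
def ray(n,u,v,z):
    p=arm.camera_params(n);f=K(p);E=p['extrinsics'];R=E[:3,:3];t=E[:3,3]
    d=R.T@np.array([(u-p['cx'])/f,(v-p['cy'])/f,1]);c=-R.T@t
    return c+d*(z-c[2])/d[2]
def proj(n,P):
    p=arm.camera_params(n);f=K(p);E=p['extrinsics'];q=E[:3,:3]@np.array(P,float)+E[:3,3]
    return np.array([p['cx']+f*q[0]/q[2],p['cy']+f*q[1]/q[2]])
def blobs(im,lo,hi,roi,minA=4):
    h=cv2.cvtColor(im,cv2.COLOR_RGB2HSV);m=cv2.inRange(h,lo,hi);k=np.zeros_like(m);x0,y0,x1,y1=roi;k[y0:y1,x0:x1]=m[y0:y1,x0:x1]
    n,_,s,c=cv2.connectedComponentsWithStats(k)
    return [(s[i].tolist(),c[i].round(1).tolist()) for i in range(1,n) if s[i][4]>=minA]
E
python3 - <<'E'
from h import *
roi={'top':(220,140,390,250),'side':(230,160,390,260)}
for n in roi:
    im=cv2.imread(f"pics/{n}0.png")[:,:,::-1].copy()
    print(n,'or',blobs(im,(6,150,120),(20,255,255),roi[n]))
    print('bl',blobs(im,(100,120,60),(125,255,255),roi[n]))
    print('red',blobs(im,(0,150,100),(4,255,255),roi[n],2))
a=cv2.imread("pics/top0.png")[145:245,220:390];b=cv2.imread("pics/side0.png")[155:260,225:385]
a=cv2.resize(a,(800,470),interpolation=cv2.INTER_CUBIC);cv2.imwrite("pics/tc.png",a)
cv2.imwrite("pics/sc.png",cv2.resize(b,(800,525),interpolation=cv2.INTER_CUBIC))
E
```

```text
top or [([278, 177, 6, 5, 23], [280.4, 178.8]), ([299, 199, 5, 5, 21], [301.0, 201.0]), ([280, 209, 6, 7, 34], [282.7, 211.7])]
bl [([329, 177, 6, 9, 44], [331.6, 180.5]), ([274, 182, 6, 7, 31], [276.4, 185.3]), ([303, 192, 6, 7, 31], [305.4, 194.5])]
red [([300, 177, 6, 7, 26], [302.0, 179.8]), ([259, 197, 2, 2, 4], [259.5, 197.5]), ([277, 198, 6, 5, 25], [279.4, 200.0])]
side or [([308, 182, 5, 2, 9], [310.2, 182.6]), ([276, 184, 7, 14, 88], [279.2, 190.6]), ([298, 200, 5, 3, 13], [300.3, 201.0])]
bl [([299, 181, 6, 4, 20], [301.4, 182.4]), ([307, 199, 6, 4, 18], [309.3, 200.8]), ([335, 205, 7, 13, 79], [338.2, 211.4])]
red [([287, 187, 6, 4, 18], [289.3, 188.9]), ([319, 193, 6, 4, 19], [321.6, 194.1])]
```

View pics/tc.png

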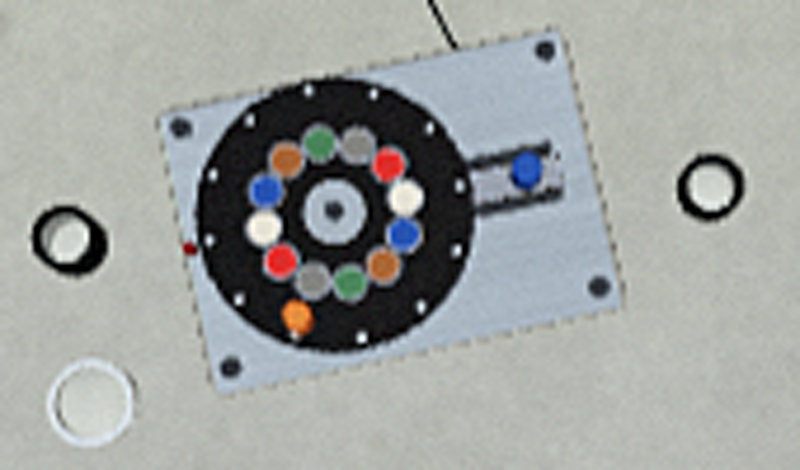

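View pics/sc.png

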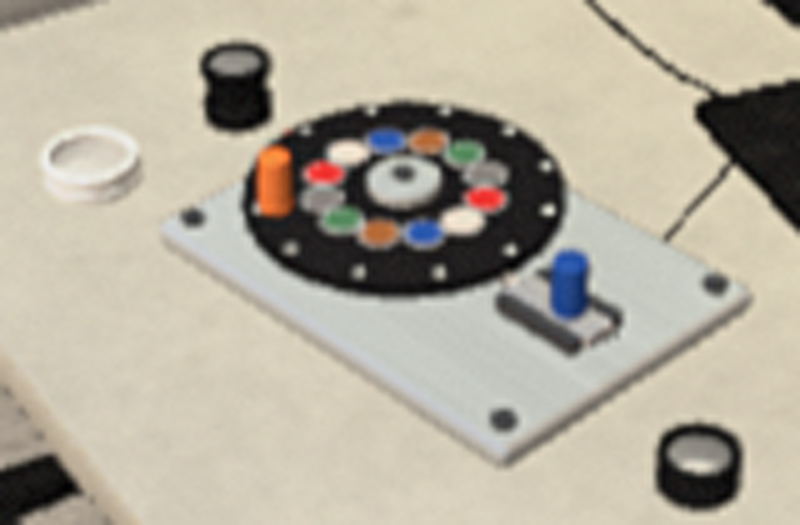

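The crops show the base turned a little, the peg on the near-left of the wheel, and nothing occluding it. The filter pairs put the hub at about (290.8,189.9) in top and (305.4,191.6) in side.

```bash
python3 - <<'E'
from h import *
ht=ray('top',290.8,189.9,33);hs=ray('side',305.4,191.6,33);print('hub',ht,hs)
# peg/knob centroid taken at mid-body
print('peg',ray('top',282.7,211.7,50),ray('side',279.2,190.6,46))
print('knob',ray('top',331.6,180.5,36),ray('side',338.2,211.4,33))
c=lambda x,y:(220+x/4.706,145+y/4.7)
cor={k:ray('top',*c(*v),12)for k,v in dict(s1=(181,127),s2=(545,50),s3=(599,287),s4=(230,368)).items()}
for k in cor:print(k,cor[k].round(1))
for a,b in(('s2','s1'),('s3','s4')):
    d=cor[b]-cor[a];print('yaw',np.degrees(np.arctan2(-d[0],d[1])))
for a,b in(('s4','s1'),('s3','s2')):
    d=cor[b]-cor[a];print('yaw',np.degrees(np.arctan2(d[1],d[0])))
print('A',ray('top',*c(91,403),10),'loupe',ray('top',*c(65,238),30),'B',ray('top',*c(711,187),14), 'red',ray('top',259.5,197.5,26))
h=(ht+hs)/2
for n,P in(('peg',ray('top',282.7,211.7,50)),('knob',ray('top',331.6,180.5,36)),('pegs',ray('side',279.2,190.6,46)),('knobs',ray('side',338.2,211.4,33))):
    d=P-(ht if n in('peg','knob') else hs);print(n,np.hypot(*d[:2]),np.degrees(np.arctan2(d[1],d[0])))
E
```

```text
hub [532.06421729  27.35483935  33.        ] [532.59472902  28.0162077   33.        ]
peg [479.31674451  45.46277507  50.        ] [478.43302215  44.96190874  46.        ]
knob [552.44623173 -68.8812206   36.        ] [550.99319665 -68.62417613  33.        ]
s1 [580.  105.8  12. ]
s2 [617.7 -81.6  12. ]
s3 [ 493.9 -106.2   12. ]
s4 [456.   81.1  12. ]
yaw 11.373732327758932
yaw 11.453191914349338
yaw 11.284452555043526
yaw 11.232285788814993
A [439.75114356 151.03528621  10.        ] loupe [521.04904359 161.0269969   30.        ] B [ 544.29273692 -164.86619924   14.        ] red [516.19559543 101.50376771  26.        ]
peg 55.76910632721438 161.05291779511066
knob 98.37075656600675 -78.04192655024782
pegs 56.750746912703605 162.62654087697197
knobs 98.37615259003688 -79.22097975350259
```

The measurements agree with each other: the hub is at (532.3, 27.7), the base yaw is about 11.3° and the peg is at radius 56 and 161.3°, which is 150° in the base frame. I'll shut the fingers and push with tool +y, about 35 mm behind the peg at first.

Emit:
send_rows --deltas '[[[-0.031, -0.026, 0.005, 0, 0, -0.02, 1], [-0.062, -0.052, 0.01, 0, 0, -0.04, 1], [-0.093, -0.078, 0.015, 0, 0, -0.06, 1], [-0.124, -0.104, 0.02, 0, 0, -0.08, 1], [-0.155, -0.13, 0.025, 0, 0, -0.082, 1]]]' --grip_force 40

```text
time: 0.52
tcp_pos: [309.7, 321.7, 205.8]
tool_rot: [[-0.947, 0.32, -0.0], [0.32, 0.947, -0.0], [0.0, -0.0, -1.0]]
ft_force: [1.2, -0.0, 0.8]
gripper_width: 0.295
gripper_force: 0.0
```

```bash
cat >> h.py <<'E'
H=np.array([532.3,27.7])
def delta(x,y,z,yaw):
    s=arm.read_state();R=s['tool_rot'];d=R.T@(np.array([x,y,z])-s['tcp_pos'])/1000
    cur=np.arctan2(R[1,1],R[0,1]);w=(np.radians(yaw)-cur+np.pi)%(2*np.pi)-np.pi
    return d.round(4).tolist(),round(-w,4)
def arc(th,b,z=42,r=56):   # th: world angle of peg, b: distance of TCP behind it
    t=np.radians(th-90);p=H+r*np.array([np.cos(np.radians(th)),np.sin(np.radians(th))])-b*np.array([np.cos(t),np.sin(t)])
    return (*p,z,th-90)
def st():
    s=arm.read_state();R=s['tool_rot'];print(round(s['time'],2),s['tcp_pos'].round(1),'yaw',np.degrees(np.arctan2(R[1,1],R[0,1])).round(1),'F',np.round(s['ft_force'],1),'g',s['gripper_width'],'q',np.round(s['qpos'],2))
E
python3 -c "
from h import *
st();t=arc(161.3,35,150);print(t,delta(*t))"
```

```text
0.52 [309.7 321.7 205.8] yaw 71.3 F [ 1.2 -0.   0.8] g 0.2951243964656916 q [ 0.72  0.09  1.83 -0.    1.22 -0.52]
(np.float64(468.0347697757237), np.float64(12.501967751686848), 150, 71.30000000000001) ([-0.249, -0.2421, 0.0559], np.float64(0.0004))
```

Emit:
send_rows --deltas '[[[-0.028, -0.027, 0.006, 0, 0, 0, 1], [-0.056, -0.054, 0.012, 0, 0, 0, 1], [-0.084, -0.081, 0.018, 0, 0, 0, 1], [-0.112, -0.108, 0.025, 0, 0, 0, 1], [-0.14, -0.135, 0.031, 0, 0, 0, 1]]]'

```text
time: 0.93
tcp_pos: [398.9, 148.7, 174.9]
tool_rot: [[-0.947, 0.322, -0.0], [0.322, 0.947, 0.0], [0.0, -0.0, -1.0]]
ft_force: [1.0, 0.3, -0.6]
gripper_width: -0.002
gripper_force: 0.0
```

Emit:
send_rows --deltas '[[[-0.028, -0.027, 0.006, 0, 0, 0, 1], [-0.056, -0.054, 0.012, 0, 0, 0, 1], [-0.084, -0.081, 0.018, 0, 0, 0, 1], [-0.109, -0.107, 0.025, 0, 0, 0, 1], [-0.109, -0.107, 0.025, 0, 0, 0, 1]]]'

```text
time: 1.35
tcp_pos: [468.5, 9.7, 148.9]
tool_rot: [[-0.945, 0.326, -0.001], [0.326, 0.945, -0.001], [0.001, -0.001, -1.0]]
ft_force: [-0.1, 0.7, -0.2]
gripper_width: -0.002
gripper_force: 0.0
```

```bash
python3 -c "
from h import *
st();t=arc(161.3,35,42);print(t,delta(*t))
im=arm.capture('side');cv2.imwrite('pics/s1.png',cv2.resize(im[100:260,205:405,::-1],(750,600),interpolation=cv2.INTER_CUBIC))"
```

```text
1.35 [468.5   9.7 148.9] yaw 71.0 F [-0.1  0.7 -0.2] g -0.0017394659514659442 q [-0.06  0.21  1.84 -0.    1.09 -1.3 ]
(np.float64(468.0347697757237), np.float64(12.501967751686848), 42, 71.30000000000001) ([0.0012, 0.0026, 0.1069], np.float64(-0.0056))
```

View pics/s1.png

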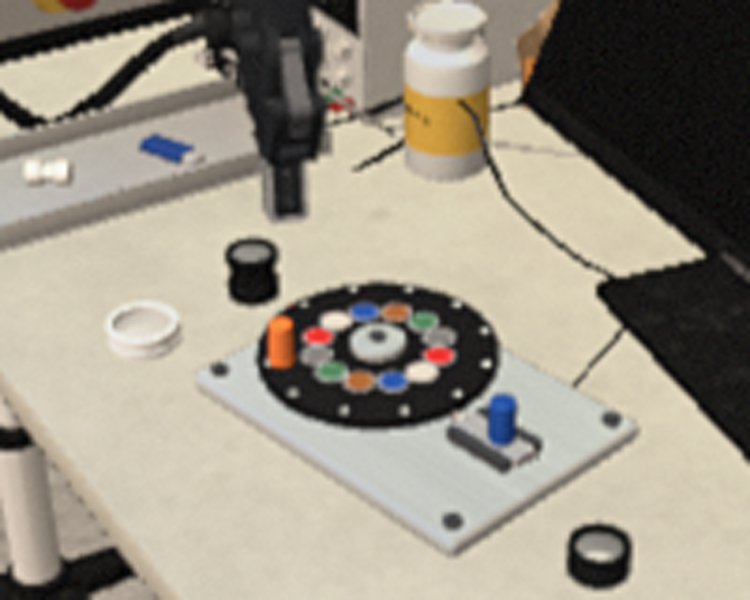

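The shut fingertips, at crop (288,215), hang clear above the near side of the wheel, and everything is undisturbed. Lowering.

Emit:
send_rows --deltas '[[[0.001, 0.001, 0.03, 0, 0, 0, 1], [0.001, 0.001, 0.06, 0, 0, 0, 1], [0.001, 0.002, 0.088, 0, 0, 0, 1], [0.001, 0.002, 0.105, 0, 0, 0, 1], [0.001, 0.002, 0.107, 0, 0, 0, 1]]]'

```text
time: 1.82
tcp_pos: [465.0, 17.3, 40.5]
tool_rot: [[-0.947, 0.321, -0.005], [0.321, 0.947, 0.0], [0.005, -0.001, -1.0]]
ft_force: [0.3, -0.1, -0.5]
gripper_width: -0.004
gripper_force: 0.0
```

Emit:
send_rows --deltas '[[[0, 0.002, 0, 0, 0, 0, 1], [0, 0.004, 0, 0, 0, 0, 1], [0, 0.006, 0, 0, 0, 0, 1], [0, 0.008, 0, 0, 0, 0, 1], [0, 0.01, 0, 0, 0, 0, 1]]]'

```text
time: 2.23
tcp_pos: [470.7, 26.2, 44.2]
tool_rot: [[-0.947, 0.322, 0.002], [0.322, 0.947, -0.0], [-0.001, 0.0, -1.0]]
ft_force: [0.2, 0.0, -0.0]
gripper_width: 0.002
gripper_force: 0.0
```

```bash
python3 -c "
from h import *
st();
for b in (24,20,16): print(b,delta(*arc(161.3,b)))
im=arm.capture('side');cv2.imwrite('pics/s2.png',cv2.resize(im[130:250,220:380,::-1],(800,600),interpolation=cv2.INTER_CUBIC))"
```

```text
2.23 [470.7  26.2  44.2] yaw 71.2 F [ 0.2  0.  -0. ] g 0.0018164161052731831 q [-0.02  0.39  1.9  -0.    0.85 -1.27]
24 ([-0.0018, -0.0028, 0.0022], np.float64(-0.0012))
20 ([-0.0018, 0.0012, 0.0022], np.float64(-0.0012))
16 ([-0.0018, 0.0052, 0.0022], np.float64(-0.0012))
```

View pics/s2.png

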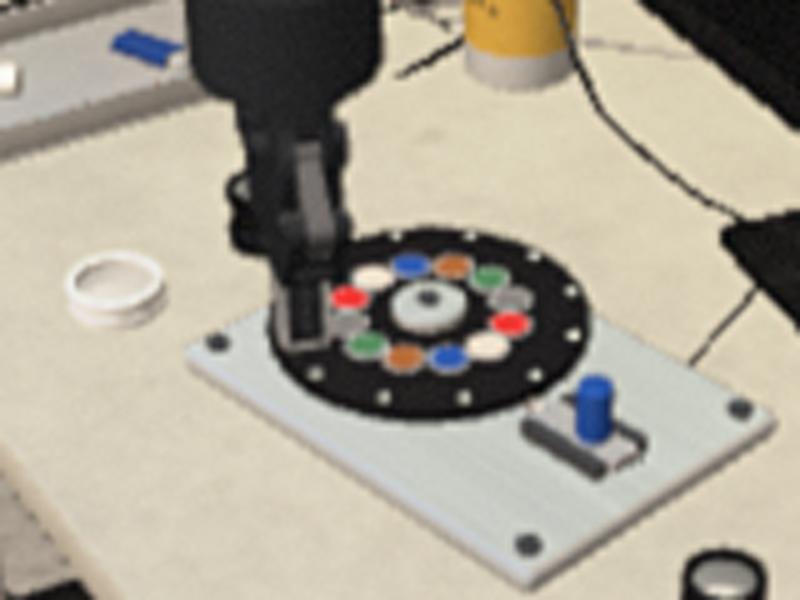

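The fingers sit just behind the peg and hide it, with no contact yet. Creeping forward until I feel it.

Emit:
send_rows --deltas '[[[-0.001, 0.001, 0.001, 0, 0, 0, 1], [-0.001, 0.002, 0.002, 0, 0, 0, 1], [-0.001, 0.003, 0.002, 0, 0, 0, 1], [-0.001, 0.004, 0.002, 0, 0, 0, 1], [-0.001, 0.005, 0.002, 0, 0, 0, 1]]]'

```text
time: 2.7
tcp_pos: [472.6, 29.8, 41.2]
tool_rot: [[-0.947, 0.322, -0.001], [0.322, 0.947, -0.001], [0.0, -0.001, -1.0]]
ft_force: [-2.6, -4.8, 2.5]
gripper_width: 0.0
gripper_force: 2.7
```

```bash
python3 -c "
from h import *
st();print(delta(*arc(161.3,16)))"
```

```text
2.7 [472.6  29.8  41.2] yaw 71.2 F [-2.6 -4.8  2.5] g 0.00010777441358639906 q [-0.01  0.4   1.9  -0.    0.85 -1.26]
([-0.0012, 0.0012, -0.0008], np.float64(-0.0016))
```

Contact at about 5 N with the TCP about 17 mm behind the peg axis. Now I'll arc in 15° calls.

Emit:
send_rows --deltas '[[[0.0, 0.003, 0, 0, 0, 0.052, 1], [0.0005, 0.006, 0, 0, 0, 0.105, 1], [0.001, 0.009, 0, 0, 0, 0.157, 1], [0.0013, 0.012, 0, 0, 0, 0.209, 1], [0.0015, 0.015, 0, 0, 0, 0.262, 1]]]'

```text
time: 3.12
tcp_pos: [476.0, 45.1, 41.1]
tool_rot: [[-0.829, 0.559, -0.001], [0.559, 0.829, 0.0], [0.001, -0.0, -1.0]]
ft_force: [-0.4, -0.2, -0.0]
gripper_width: -0.001
gripper_force: 0.0
```

```bash
python3 -c "
from h import *
st();print(delta(*arc(146.3,17)),delta(*arc(131.3,17)))"
```

```text
3.12 [476.   45.1  41.1] yaw 56.0 F [-0.4 -0.2 -0. ] g -0.0012095765613387654 q [ 0.02  0.4   1.88  0.    0.85 -0.96]
([-0.0005, -0.0002, -0.0009], np.float64(-0.0044)) ([0.0021, 0.0148, -0.0009], np.float64(0.2574))
```

It has snapped forward, so the arc model tracks well. Continuing to 30°, then 45°.

Emit:
send_rows --deltas '[[[0.0003, 0.003, 0, 0, 0, 0.052, 1], [0.0009, 0.006, 0, 0, 0, 0.105, 1], [0.0015, 0.009, 0, 0, 0, 0.157, 1], [0.0018, 0.012, 0, 0, 0, 0.209, 1], [0.002, 0.015, 0, 0, 0, 0.262, 1]]]'

```text
time: 3.53
tcp_pos: [482.5, 58.5, 41.1]
tool_rot: [[-0.657, 0.754, -0.001], [0.754, 0.657, -0.0], [0.001, -0.001, -1.0]]
ft_force: [-4.1, -4.6, 2.4]
gripper_width: -0.001
gripper_force: 2.8
```

Emit:
send_rows --deltas '[[[0.0008, 0.003, 0, 0, 0, 0.052, 1], [0.0015, 0.006, 0, 0, 0, 0.105, 1], [0.002, 0.009, 0, 0, 0, 0.157, 1], [0.0023, 0.012, 0, 0, 0, 0.209, 1], [0.0025, 0.015, 0, 0, 0, 0.262, 1]]]'

```text
time: 3.95
tcp_pos: [492.4, 70.5, 41.1]
tool_rot: [[-0.439, 0.899, -0.001], [0.899, 0.439, 0.0], [0.0, -0.001, -1.0]]
ft_force: [0.6, 0.2, -0.7]
gripper_width: 0.0
gripper_force: 0.0
```

```bash
python3 -c "
from h import *
st();print(delta(*arc(116.3,17)))
im=arm.capture('top');cv2.imwrite('pics/t3.png',cv2.resize(im[145:245,220:390,::-1],(800,470),interpolation=cv2.INTER_CUBIC))
print(blobs(im,(6,150,120),(20,255,255),(220,140,390,250)))"
```

```text
3.95 [492.4  70.5  41.1] yaw 26.0 F [ 0.6  0.2 -0.7] g 0.0004906681200824162 q [ 0.07  0.44  1.83  0.    0.87 -0.39]
([-0.0, -0.0002, -0.0009], np.float64(-0.0046))
[([292, 173, 4, 4, 11], [293.4, 174.4])]
```

View pics/t3.png

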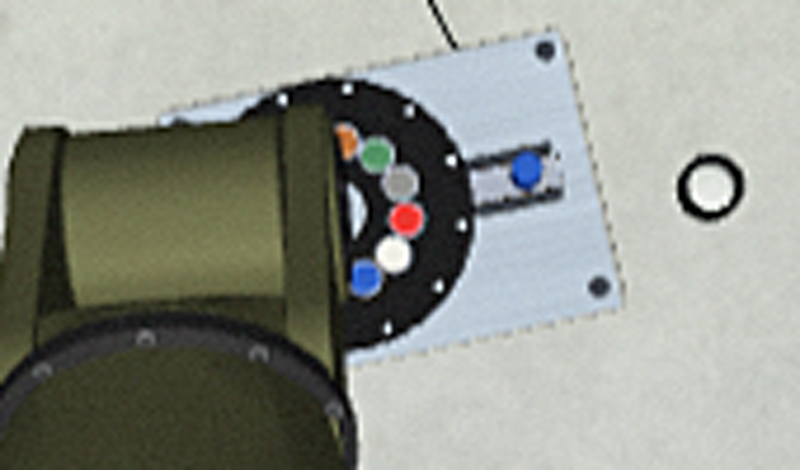

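The top view shows the wheel about 50° round and snapping to its second stop. The knob, at (527,170), and lens cell B are untouched. Continuing to 60° and 75°.

Emit:
send_rows --deltas '[[[0.0008, 0.003, 0, 0, 0, 0.052, 1], [0.0015, 0.006, 0, 0, 0, 0.105, 1], [0.002, 0.009, 0, 0, 0, 0.157, 1], [0.0023, 0.012, 0, 0, 0, 0.209, 1], [0.0025, 0.015, 0, 0, 0, 0.262, 1]]]'

```text
time: 4.42
tcp_pos: [504.3, 79.2, 41.0]
tool_rot: [[-0.193, 0.981, -0.002], [0.981, 0.193, -0.0], [0.0, -0.002, -1.0]]
ft_force: [-6.3, -1.0, 3.1]
gripper_width: -0.001
gripper_force: 2.8
```

Emit:
send_rows --deltas '[[[0.0008, 0.003, 0, 0, 0, 0.052, 1], [0.0015, 0.006, 0, 0, 0, 0.105, 1], [0.002, 0.009, 0, 0, 0, 0.157, 1], [0.0023, 0.012, 0, 0, 0, 0.209, 1], [0.0025, 0.015, 0, 0, 0, 0.262, 1]]]'

```text
time: 4.83
tcp_pos: [519.0, 84.6, 41.1]
tool_rot: [[0.068, 0.998, -0.001], [0.998, -0.068, 0.0], [0.0, -0.001, -1.0]]
ft_force: [-0.7, -0.1, -0.4]
gripper_width: 0.002
gripper_force: 0.0
```

```bash
python3 -c "
from h import *
st();print(delta(*arc(86.3,17)))"
```

```text
4.83 [519.   84.6  41.1] yaw -3.9 F [-0.7 -0.1 -0.4] g 0.0015170841648128298 q [0.09 0.49 1.75 0.   0.9  0.16]
([0.0001, -0.0001, -0.0009], np.float64(-0.0036))
```

Third click done. Now the fourth, stopping near 106°, just past half way, and then backing off.

Emit:
send_rows --deltas '[[[0.0008, 0.003, 0, 0, 0, 0.052, 1], [0.0015, 0.006, 0, 0, 0, 0.105, 1], [0.002, 0.009, 0, 0, 0, 0.157, 1], [0.0023, 0.012, 0, 0, 0, 0.209, 1], [0.0025, 0.015, 0, 0, 0, 0.262, 1]]]'

```text
time: 5.25
tcp_pos: [533.8, 86.2, 41.0]
tool_rot: [[0.324, 0.946, -0.002], [0.946, -0.324, 0.0], [-0.0, -0.002, -1.0]]
ft_force: [-5.0, 2.7, 3.2]
gripper_width: -0.002
gripper_force: 2.8
```

Emit:
send_rows --deltas '[[[0.0008, 0.003, 0, 0, 0, 0.052, 1], [0.0015, 0.006, 0, 0, 0, 0.105, 1], [0.002, 0.009, 0, 0, 0, 0.157, 1], [0.0023, 0.012, 0, 0, 0, 0.209, 1], [0.0025, 0.015, 0, 0, 0, 0.262, 1]]]'

```text
time: 5.67
tcp_pos: [549.2, 83.6, 41.1]
tool_rot: [[0.558, 0.83, -0.0], [0.83, -0.558, 0.0], [-0.0, -0.0, -1.0]]
ft_force: [-0.6, -0.1, -0.3]
gripper_width: -0.001
gripper_force: 0.0
```

```bash
python3 -c "
from h import *
st();print(delta(*arc(56.3,17)))"
```

```text
5.67 [549.2  83.6  41.1] yaw -33.9 F [-0.6 -0.1 -0.3] g -0.0005916002657274034 q [0.09 0.54 1.67 0.   0.94 0.68]
([0.0001, -0.0001, -0.0009], np.float64(-0.0039))
```

The fourth snap is done. Backing off, lifting, and then checking the wheel before going to the knob.

Emit:
send_rows --deltas '[[[0.003, -0.008, 0, 0, 0, 0, 1], [0.003, -0.012, -0.02, 0, 0, 0, 1], [0.003, -0.012, -0.05, 0, 0, 0, 1], [0.003, -0.012, -0.075, 0, 0, 0, 1], [0.003, -0.012, -0.08, 0, 0, 0, 1]]]'

```text
time: 6.08
tcp_pos: [542.0, 93.4, 125.3]
tool_rot: [[0.555, 0.832, 0.005], [0.832, -0.555, 0.001], [0.004, 0.004, -1.0]]
ft_force: [0.0, -0.1, -0.3]
gripper_width: -0.006
gripper_force: 0.0
```

```bash
python3 -c "
from h import *
st();a=np.radians(-78.7);p=H+130*np.array([np.cos(a),np.sin(a)]);print(p,delta(*p,115,-78.7))"
```

```text
6.08 [542.   93.4 125.3] yaw -33.7 F [ 0.  -0.1 -0.3] g -0.005996922211666515 q [0.1  0.41 1.64 0.   1.09 0.69]
[557.77299875 -99.77990561] ([-0.152, 0.1203, 0.0103], np.float64(0.7857))
```

Emit:
send_rows --deltas '[[[-0.022, 0.018, 0, 0, 0, 0.112, 1], [-0.044, 0.036, 0, 0, 0, 0.224, 1], [-0.066, 0.054, 0, 0, 0, 0.336, 1], [-0.088, 0.07, 0, 0, 0, 0.448, 1], [-0.11, 0.087, 0, 0, 0, 0.56, 1]]]'

```text
time: 6.5
tcp_pos: [551.3, -47.8, 120.8]
tool_rot: [[0.914, 0.405, -0.001], [0.405, -0.914, 0.0], [-0.001, -0.0, -1.0]]
ft_force: [1.0, 0.0, 0.0]
gripper_width: 0.004
gripper_force: 0.0
```

```bash
python3 -c "
from h import *
st();a=np.radians(-78.7);p=H+130*np.array([np.cos(a),np.sin(a)]);print(delta(*p,90,-78.7))"
```

```text
6.5 [551.3 -47.8 120.8] yaw -66.1 F [1. 0. 0.] g 0.004467344870219156 q [-0.15  0.42  1.63  0.    1.09  1.  ]
([-0.0151, 0.0501, 0.0308], np.float64(0.2198))
```

Emit:
send_rows --deltas '[[[-0.005, 0.017, 0.0, 0, 0, 0.11, 1], [-0.01, 0.034, 0.0, 0, 0, 0.2, 1], [-0.015, 0.05, 0.005, 0, 0, 0.22, 1], [-0.015, 0.05, 0.015, 0, 0, 0.22, 1], [-0.015, 0.05, 0.025, 0, 0, 0.22, 1]]]'

```text
time: 6.92
tcp_pos: [558.2, -98.8, 95.3]
tool_rot: [[0.98, 0.2, -0.0], [0.2, -0.98, 0.0], [-0.0, -0.0, -1.0]]
ft_force: [-0.5, 0.3, 0.1]
gripper_width: -0.001
gripper_force: 0.0
```

```bash
python3 -c "
from h import *
st();a=np.radians(-78.7);p=H+130*np.array([np.cos(a),np.sin(a)]);print(delta(*p,30,-78.7))
im=arm.capture('side');cv2.imwrite('pics/s4.png',cv2.resize(im[130:265,220:400,::-1],(800,600),interpolation=cv2.INTER_CUBIC))
print(blobs(im,(6,150,120),(20,255,255),(230,140,390,250)),'peg expected',proj('side',[532.3+56*np.cos(np.radians(41.3)),27.7+56*np.sin(np.radians(41.3)),46]))
print('knob',blobs(im,(100,120,60),(125,255,255),(320,190,390,260)))"
```

```text
6.92 [558.2 -98.8  95.3] yaw -78.5 F [-0.5  0.3  0.1] g -0.0008791630984726394 q [-0.24  0.48  1.6   0.    1.05  1.13]
([-0.0006, 0.0009, 0.0653], np.float64(0.0038))
[([319, 140, 9, 1, 9], [323.0, 140.0]), ([310, 168, 6, 13, 67], [312.3, 173.9]), ([292, 184, 5, 3, 11], [294.0, 185.0]), ([315, 198, 5, 2, 10], [317.0, 198.5])] peg expected [312.6267657  173.19853226]
knob [([320, 193, 5, 3, 15], [322.0, 194.0]), ([335, 205, 7, 13, 79], [338.2, 211.4])]
```

View pics/s4.png

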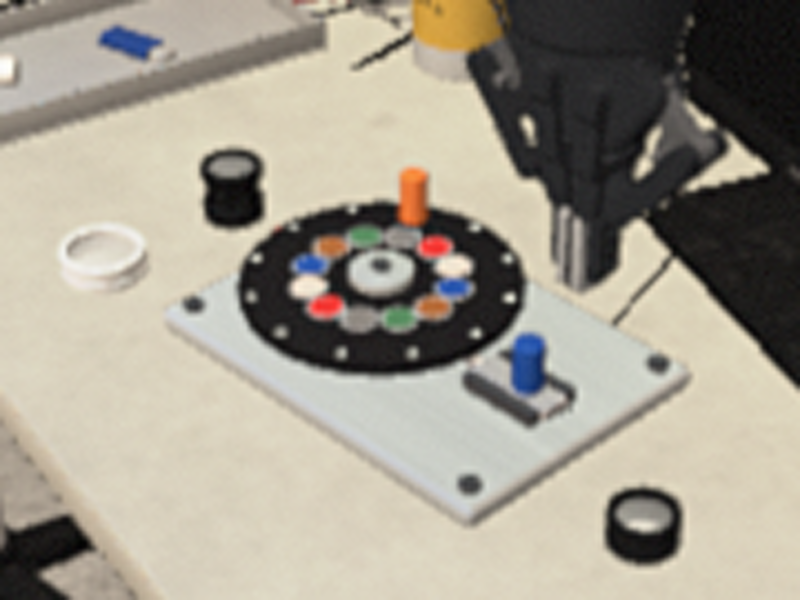

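The peg is at side pixel (312.3,173.9) against an expected (312.6,173.2), so it is exactly four clicks on, and nothing else has moved. The fingers hang behind the knob. Lowering and approaching it.

Emit:
send_rows --deltas '[[[0, 0.001, 0.02, 0, 0, 0, 1], [0, 0.001, 0.04, 0, 0, 0, 1], [0, 0.001, 0.055, 0, 0, 0, 1], [0, 0.001, 0.064, 0, 0, 0, 1], [0, 0.001, 0.065, 0, 0, 0, 1]]]'

```text
time: 7.38
tcp_pos: [557.7, -98.7, 29.3]
tool_rot: [[0.98, 0.2, -0.003], [0.2, -0.98, 0.001], [-0.003, -0.002, -1.0]]
ft_force: [-0.5, 0.7, 0.1]
gripper_width: 0.003
gripper_force: 0.0
```

Emit:
send_rows --deltas '[[[0, -0.003, 0, 0, 0, 0, 1], [0, -0.006, 0, 0, 0, 0, 1], [0, -0.009, 0, 0, 0, 0, 1], [0, -0.011, 0, 0, 0, 0, 1], [0, -0.013, 0, 0, 0, 0, 1]]]'

```text
time: 7.8
tcp_pos: [556.5, -86.9, 32.0]
tool_rot: [[0.98, 0.199, 0.001], [0.199, -0.98, -0.0], [0.001, 0.001, -1.0]]
ft_force: [0.2, -1.8, 1.0]
gripper_width: 0.001
gripper_force: 0.8
```

```bash
python3 -c "
from h import *
st();a=np.radians(-78.7);p=H+105*np.array([np.cos(a),np.sin(a)]);print(delta(*p,30,-78.7))"
```

```text
7.8 [556.5 -86.9  32. ] yaw -78.5 F [ 0.2 -1.8  1. ] g 0.0008942040085870269 q [-0.22  0.57  1.65 -0.    0.92  1.15]
([-0.0013, -0.0122, 0.002], np.float64(0.0029))
```

Contact with the knob at about 2 N. Pushing about 11 mm in.

Emit:
send_rows --deltas '[[[0, -0.002, 0, 0, 0, 0, 1], [-0.001, -0.004, 0, 0, 0, 0, 1], [-0.001, -0.006, 0, 0, 0, 0, 1], [-0.001, -0.008, 0, 0, 0, 0, 1], [-0.001, -0.009, 0, 0, 0, 0, 1]]]'

```text
time: 8.22
tcp_pos: [553.4, -78.3, 31.3]
tool_rot: [[0.98, 0.199, 0.0], [0.199, -0.98, -0.0], [0.0, 0.0, -1.0]]
ft_force: [0.9, -1.2, 1.6]
gripper_width: -0.0
gripper_force: 0.8
```

Emit:
send_rows --deltas '[[[0, -0.0007, 0, 0, 0, 0, 1], [0, -0.0014, 0, 0, 0, 0, 1], [0, -0.002, 0, 0, 0, 0, 1]]]'

```text
time: 8.47
tcp_pos: [553.3, -77.3, 31.4]
tool_rot: [[0.98, 0.198, 0.001], [0.198, -0.98, -0.001], [0.0, 0.001, -1.0]]
ft_force: [1.9, -10.5, 0.8]
gripper_width: -0.003
gripper_force: 5.3
```

```bash
python3 -c "
from h import *
st();a=np.radians(-78.7);p=H+105*np.array([np.cos(a),np.sin(a)]);print(delta(*p,30,-78.7))"
```

```text
8.47 [553.3 -77.3  31.4] yaw -78.6 F [  1.9 -10.5   0.8] g -0.003346699715611384 q [-0.2   0.56  1.66 -0.    0.92  1.17]
([-0.0, -0.0021, 0.0014], np.float64(0.0025))
```

The force rose to 10 N, which is the end stop. Holding briefly, backing off, lifting, then looking.

Emit:
send_rows --deltas '[[[0, -0.0002, 0, 0, 0, 0, 1], [0, -0.0002, 0, 0, 0, 0, 1], [0, -0.0002, 0, 0, 0, 0, 1]]]'

```text
time: 8.72
tcp_pos: [553.3, -77.4, 31.4]
tool_rot: [[0.98, 0.198, 0.001], [0.198, -0.98, -0.001], [0.001, 0.002, -1.0]]
ft_force: [1.5, -8.3, 0.2]
gripper_width: 0.0
gripper_force: 4.8
```

Emit:
send_rows --deltas '[[[0, 0.008, 0, 0, 0, 0, 1], [0, 0.018, 0, 0, 0, 0, 1], [0, 0.02, -0.02, 0, 0, 0, 1], [0, 0.02, -0.055, 0, 0, 0, 1], [0, 0.02, -0.09, 0, 0, 0, 1]]]'

```text
time: 9.13
tcp_pos: [556.2, -96.5, 121.4]
tool_rot: [[0.98, 0.198, -0.003], [0.198, -0.98, 0.001], [-0.003, -0.002, -1.0]]
ft_force: [0.5, -0.5, 0.2]
gripper_width: -0.002
gripper_force: 0.0
```

```bash
python3 -c "
from h import *
st()
im=arm.capture('side');cv2.imwrite('pics/s5.png',cv2.resize(im[130:265,220:400,::-1],(800,600),interpolation=cv2.INTER_CUBIC))
print('peg',blobs(im,(6,150,120),(20,255,255),(305,160,320,182)))
k=blobs(im,(100,120,60),(125,255,255),(320,195,390,260));print('knob',k)
P=ray('side',*k[-1][1],33);print(P,np.hypot(*(P[:2]-[532.6,28.0])),'open gave 98.4')"
```

```text
9.13 [556.2 -96.5 121.4] yaw -78.6 F [ 0.5 -0.5  0.2] g -0.002021504796554749 q [-0.24  0.45  1.59  0.    1.11  1.13]
peg [([310, 168, 6, 13, 70], [312.4, 173.8])]
knob [([320, 195, 5, 1, 5], [322.0, 195.0]), ([331, 202, 8, 14, 83], [334.3, 208.7])]
[549.58966432 -56.7351825   33.        ] 86.42163992835789 open gave 98.4
```

View pics/s5.png

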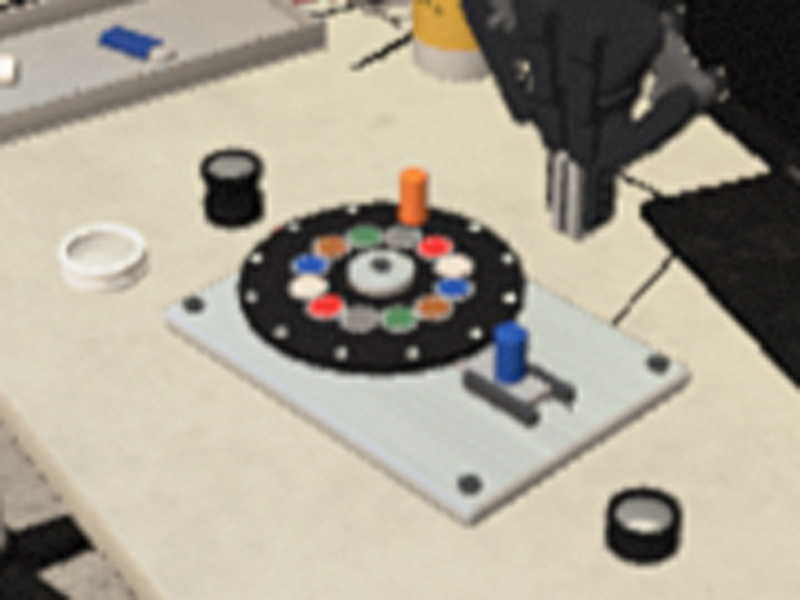

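The knob, at side pixel (334,209), is now about 86–87 mm from the axis, so it is fully home. The peg is still four clicks on, the bystanders are unmoved and the arm is clear. Handing in.

```bash
python3 -c "
from bench import arm
print(arm.sign_off())"
```

```text
the job is handed in; nothing more can be done
None
```

I turned the wheel four clicks clockwise and pushed the lock slide fully home. In the last picture the loose parts hadn't moved and the arm was clear; the job is handed in, but sign-off gave no verdict.

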